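# Close the seam of the tabletop sea set

### The arm

A 6-joint arm with a two-finger parallel gripper is mounted at the origin on the work surface. World frame = base frame: x ahead of the robot, y to its left, z up, the work surface at z = 0. Lengths are in m, angles in degrees, forces in N, time in s.
With the tool pointing down it reaches from about 0.3 to 0.75 m from the base axis. Payload 8.5 kg.
Tool frame: the origin (TCP) lies at the very end of the fingers, on their centre line; the grasp point (between the pads) lies 19 mm behind it; z points along the fingers, y is the line along which they close (so a half turn about z gives the same grasp; the last joint's range is limited). The gripper opens to 85 mm and grips with 20 to 120 N. Pads are 22 mm wide; open, the fingers measure 114 mm over their backs; the gripper's body (76 mm by 85 mm) begins 54 mm behind the grasp point. The pads swing forward as they close: fully open they stand 13 mm farther back than shut.
Start: joints at [-12.336, 21.807, 74.336, -0, 83.858, -12.336], TCP at [0.55, 0, 0.231] pointing down, gripper open.
Joint ranges: [-178.18, 178.18], [-50.72, 133.34], [12.68, 142.11], [-81.47, 261.47], [9.98, 163.14], [-165.26, 165.26]. Speed limits (degrees/s): [136.94, 136.94, 180, 180, 180, 180].

### API

Orientations are given as a 3x3 rotation matrix whose columns are the frame's x, y, z axes.
In Python, from rig import env, imaging gives the robot as it stands. The module is installed in compiled form; this text tells all that it offers.
- The arm moves only by the tool arm_command, never from a script. Its arguments are lists of equal length, an entry for each row: "turn": the turn, a rotation vector about the tool's x, y, z in units of 5 degrees (1.0 is 5 degrees), a list of three; "xyz": the shift along the tool's x, y, z in units of 50 mm (1.0 is 50 mm), a list of three; "claw": the finger opening in mm, from 0 to 85.4. A call has 1 to 12 rows; each row shifts and turns the commanded pose from where the row before left it, along the tool's axes as they then stand; what a row does not reach is not made up. A row lasts 1/10 s, in which the tool goes at most 50 mm and 8.59 degrees, less where a joint would pass 70% of its speed; a pose out of reach is approached as far as the arm can. A call is refused whole if a number of a shift passes 1 or a number of a turn 1, either way. A call with a gripper value outside its range is refused whole. The fingers move at their own pace and stop on an object; "squeeze" is the grip in N (left out, the last holds). Time passes only in rows, so rows that do not move let the fingers close. It gives the time, the measured TCP pose, the force, the opening and the grip force at its end, in the units of the state.
- env.observe(): the state, without advancing time (a new reading comes with each control period).
- imaging.get_image(name): name is "scene" or "side" or "wrist"; returns (picture, depth): 384x512x3 uint8, blue, green, red; 384x512 float32, m along the optical axis (not along the pixel's ray), 0 where there is no reading.
- imaging.camera_info(name): a dict with "camera_matrix" (3x3 intrinsics, pixels), "rvec" (rotation vector, rad) and "tvec" (3), from world to camera coordinates, as OpenCV has them. Camera axes: x right, y down, z forward; pixel columns grow to the right and rows downward; lengths in m; the calibration is good to about 2 mm. A picture is of the moment at which its call begins: read the wrist's pose just before it. camera_info takes no time and is no camera call; for the wrist camera it gives the pose at the moment of the call.
- env.close_job(): hands the job in; it is judged then, once.
The state is a dict: "time_s": time; "q": joint angles; "qvel": joint speeds; "joint_efforts": joint torques, N m; "position": TCP position; "tool_rot": TCP orientation; "ft_force": force on the tool from outside, world axes, zero at the start; "wrist_torque": the same for the moment, N m; "grip_width": finger opening in m; "gripper_force": force on a finger pad.
Only numpy, scipy, OpenCV 4.12 (cv2) and the standard library are available. Lean on these libraries where they do the work, as an engineer would, in place of code of your own. Each camera call takes 0.05 s, during which the arm holds its last target. There are 200 camera calls.

### The job

Close up the miniature set for the shot: with your fingertips, push the loose coast board (sand on plywood, with the red rock peak) along the table until its edge butts against the fixed blue sea board with no gap anywhere along the seam and the side edges of the two boards run in line, then move clear. Push on the wooden board only: the paint on its rocks is wet, so do not touch them, and do not grasp, lift or tip the board. Leave the spray bottle, the sieve and the two loose stones lying on the sea where they are.

Things in the scene. Friction and masses are not known exactly. Their poses are not given: they have to be found in the camera images.
- sea: Fixed sea board: plywood with a gloss dark-blue top, white surf along its near edge and small fixed rocks (up to 27 mm high) at its far end; 260 mm along x, 280 along y, 18 thick, flat on the table, screwed down, may be turned some degrees. Origin: centre of its underside; x points away from the robot, y left, z up. Its seam edge is the near edge, x = -130 mm, y = -140 to 140 mm.
- sea_seam_left (a point): Left (+y) corner of the sea board's near edge, half-way up the 18 mm edge; axes as the sea board's.
- sea_seam_right (a point): Right (-y) corner of the sea board's near edge, half-way up; axes as the sea board's.
- coast: Loose coast board: sand on plywood, 130 mm along x, 280 along y, 18 thick, square upright edges; 0.5 to 0.8 kg in all, mass centre within 10 mm of its middle, slides under 2 to 6 N. Origin: centre of its underside; x points to the sea (seam edge x = 65 mm), y left. Starts 45 to 67 mm short, up to 55 mm aside, turned up to 13 deg. Closed: origin at x = -195, y = 0 mm in the sea's frame.
- coast_seam_left (a point): Left (+y) corner of the coast board's seam edge, half-way up the 18 mm edge; axes as the coast board's. It belongs at sea_seam_left.
- coast_seam_right (a point): Right (-y) corner of the coast board's seam edge, half-way up. It belongs at sea_seam_right.
- rock: Wet red-brown rocks glued on the coast board; same origin and axes as that board. A peak about 88 mm across at its foot (centre x = 0, y = 35 mm), top 105 mm over the table; a lump about 80 mm across, top 62 mm over the table, at x = 0, y = -70 mm. At least 18 mm inside every edge of the board, above 65 mm over the table at least 40 mm inside. Not to be touched.
- stone_a: Loose brown stone, about 40 mm across and 26 mm high, lying on the sea board's top (18 mm over the table). Origin at the centre of its underside. Leave alone.
- stone_b: Loose dark-brown stone, about 34 mm across and 22 mm high, lying on the sea board's top. Origin at the centre of its underside. Leave alone.
- spray: White spray bottle with a red collar and trigger, 74 mm in diameter, 160 mm tall, standing on the table to the left or right of the sea board. Origin at the centre of its underside. Leave alone.
- sieve: Round steel hand sieve, 112 mm across the rim and 34 mm high, with a red handle reaching 162 mm from its centre along its +x, lying on the table on the other side of the sea board. Origin at the centre of its underside. Leave alone.

How it is judged (in metres and radians):
At the end, for the whole second after the job is handed in: The coast board lies flat and at rest on the table with both ends of its seam edge less than 3 mm from the sea board's edge, and its side edges in line with the sea board's within 6 mm; everything else is where it was (x of each of coast_seam_left, coast_seam_right in the frame of sea above -0.133 m and y of coast_seam_left in the frame of sea between 0.134 and 0.146 m and height (world z) of coast below 0.003 m and angle between coast's own z axis and vertical below 0.03 rad and linear speed of coast below 0.005 m/s); the robot touches nothing.
It fails at once if the wet rocks on the coast board are touched (contact force between rock and the fingers above 0.3 N or contact force between rock and the arm above 0.3 N).
It fails at once if the coast board is lifted or tipped (height (world z) of coast above 0.008 m or angle between coast's own z axis and vertical above 0.08 rad).
It fails at once if a loose stone on the sea is moved by more than 10 mm (distance of any of stone_a, stone_b from where it was at the start of the episode above 0.01 m).
It fails at once if the spray bottle or the sieve is moved by more than 10 mm or tipped (distance of any of spray, sieve from where it was at the start of the episode above 0.01 m or angle between spray's own z axis and vertical above 0.2 rad).
It also fails if it takes over 72 s, if anything falls off the work surface, if the arm or the gripper's body presses on something with over 40 N, if the wrist force passes 120 N, or if a joint passes its speed limit or range.

## Working session

There is one attempt and no reset: what is moved stays moved. The work goes in short steps, Python scripts to look and compute and a tool call to move; the robot and the scene stay as the last step left them, time stands still between calls to the robot, and variables do not carry over. Pictures are saved under pics/ and viewed, at most 10 in all, crops included, and the job is handed in when it is done.

Besides the shell and the picture viewer there is one more tool, called after "Request:" by a JSON object that holds its "fn" and its "kwargs", one argument or row to a line. arm_command: Moves the arm, as the interface text tells. Its arguments: {"type":"object","properties":{"turn":{"type":"array"},"xyz":{"type":"array"},"claw":{"type":"array"},"squeeze":{"type":"number"}},"required":["turn","xyz","claw"]}

```bash
mkdir -p pics; cat > h.py <<'E'
from rig import env, imaging
import numpy as np, cv2
def cam(n):
    i=imaging.camera_info(n); K=np.array(i["camera_matrix"],float); R=cv2.Rodrigues(np.array(i["rvec"],float))[0]; t=np.array(i["tvec"],float).ravel()
    return K,R,t
def cast(uv,z,c):
    K,R,t=c; uv=np.atleast_2d(uv).astype(float)
    d=(np.linalg.inv(K)@np.c_[uv,np.ones(len(uv))].T).T@R
    o=-R.T@t
    return o+d*((z-o[2])/d[:,2])[:,None]
def cloud(dep,c):
    K,R,t=c; v,u=np.mgrid[:dep.shape[0],:dep.shape[1]]
    p=np.stack([(u-K[0,2])/K[0,0]*dep,(v-K[1,2])/K[1,1]*dep,dep],-1)
    return (p-t)@R
E
python3 - <<'E'
from h import *
ims=[]
for n in("scene","side"):
    c=cam(n); im,d=imaging.get_image(n); np.savez(f"{n}.npz",im=im,d=d); cv2.imwrite(f"pics/{n}.png",im)
    print(n,-c[1].T@c[2])
s=env.observe();print(s["time_s"],s["position"],s["tool_rot"],s["ft_force"])
E
```

```text
scene [ 1.33977279 -0.05622915  0.87716604]
side [0.54958646 0.87691589 0.56905569]
0.1 [5.49755904e-01 4.52429982e-05 2.30788134e-01] [[-2.74971408e-05  9.99999232e-01 -1.23901777e-03]
 [ 9.99999958e-01  2.78533324e-05  2.87462666e-04]
 [ 2.87496956e-04 -1.23900981e-03 -9.99999191e-01]] [ 0.13199952 -0.7506367  -1.05252918]
```

View pics/scene.png

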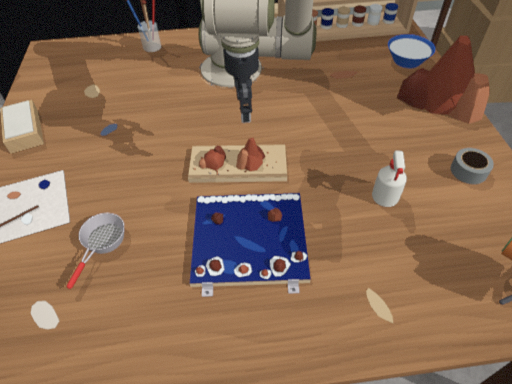

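View pics/side.png

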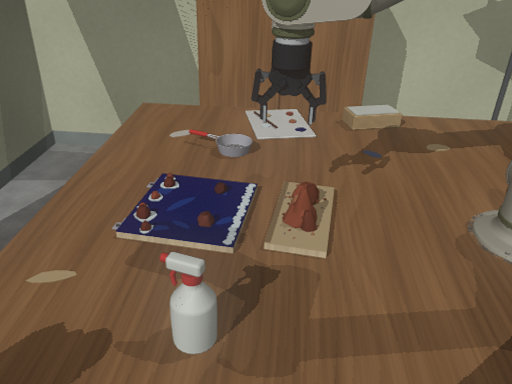

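The scene view (from the far side) shows the coast board at about (238,163) and the sea at (250,240), with the spray at (388,185) and the sieve at (102,235). In the side view the coast is at (303,215) and the sea at (190,210). Next I'll measure both boards from the depth cloud.

```bash
cat >> h.py <<'E'
def boards(n,im,d,c):
    P=cloud(d,c); out=[]
    m=((P[...,2]>0.0125)&(P[...,2]<0.024)&(d>0)&(P[...,0]>.2)&(P[...,0]<.95)&(abs(P[...,1])<.35)).astype(np.uint8)
    k,l,st,_=cv2.connectedComponentsWithStats(m)
    for i in range(1,k):
        if st[i,4]<400: continue
        q=P[l==i]; r=cv2.minAreaRect((q[:,:2]*1000).astype(np.float32))
        out.append((st[i,4],r,q[:,2].mean(),np.round(cv2.boxPoints(r),1).tolist()))
    return out
E
python3 - <<'E'
from h import *
for n in("scene","side"):
    z=np.load(n+".npz")
    P=cloud(z["d"],cam(n)); print(n)
    for o in boards(n,z["im"],z["d"],cam(n)): print(o)
c=cam("wrist");im,d=imaging.get_image("wrist");cv2.imwrite("pics/w.png",im);print("wrist",-c[1].T@c[2])
for o in boards("wrist",im,d,c): print(o)
E
```

```text
scene
(np.int32(2260), ((499.9277648925781, -23.9725341796875), (280.326416015625, 136.81752014160156), 82.9493179321289), np.float64(0.017457441336293917), [[414.79998779296875, -154.6999969482422], [550.5999755859375, -171.5], [585.0, 106.69999694824219], [449.20001220703125, 123.5]])
(np.int32(9123), ((760.05029296875, -21.028564453125), (280.3545837402344, 267.3395690917969), 84.39984130859375), np.float64(0.017674422727724664), [[613.2999877929688, -147.5], [879.4000244140625, -173.60000610351562], [906.7999877929688, 105.4000015258789], [640.7000122070312, 131.5]])
side
(np.int32(6452), ((759.2026977539062, -18.03009033203125), (285.0027160644531, 263.1264343261719), 84.42041015625), np.float64(0.017276200139388048), [[614.4000244140625, -147.10000610351562], [876.2999877929688, -172.60000610351562], [904.0, 111.0], [642.0999755859375, 136.60000610351562]])
(np.int32(2575), ((498.0128173828125, -20.913131713867188), (284.8071594238281, 130.5341339111328), 82.89491271972656), np.float64(0.01724684849338713), [[415.6000061035156, -154.1999969482422], [545.2000122070312, -170.3000030517578], [580.4000244140625, 112.30000305175781], [450.8999938964844, 128.5]])
wrist [0.55039346 0.08176012 0.37393488]
(np.int32(38893), ((761.7322387695312, -20.414932250976562), (280.94415283203125, 263.497802734375), 84.40876007080078), np.float64(0.018686475212984555), [[616.9000244140625, -147.39999389648438], [879.2000122070312, -173.10000610351562], [906.5, 106.5999984741211], [644.2999877929688, 132.1999969482422]])
(np.int32(17337), ((499.7395324707031, -23.3695068359375), (281.0160217285156, 130.4329071044922), 82.96224975585938), np.float64(0.018723348727571833), [[417.79998779296875, -154.8000030517578], [547.2000122070312, -170.8000030517578], [581.7000122070312, 108.0999984741211], [452.20001220703125, 124.0999984741211]])
```

View pics/w.png

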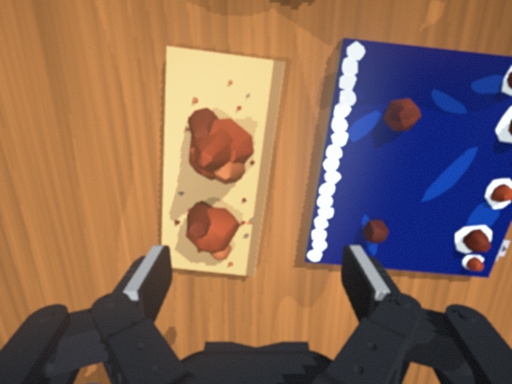

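The wrist view shows the coast (165–285, 45–275) and the sea (305–510, 40–275) clearly, and the wrist measurement is the tightest. In the sea frame the coast needs about +65 mm in x, +28 mm in y and +1.4°. Before moving I'll check how high the open fingertips are and where the sieve is.

```bash
python3 - <<'E'
from h import *
for n in("side","scene"):
    z=np.load(n+".npz"); P=cloud(z["d"],cam(n)); m=(z["d"]>0)&(P[...,2]>.15)&(P[...,2]<.28)&(abs(P[...,0]-.55)<.075)&(abs(P[...,1])<.08)
    q=P[m]
    for s,t in(("lo",q[q[:,0]<.55]),("hi",q[q[:,0]>=.55])):
        if len(t): print(n,s,len(t),np.round(np.percentile(t[:,2],[0,1,3,10]),3),np.round(t[t[:,2]<t[:,2].min()+.03].min(0),3),np.round(t[t[:,2]<t[:,2].min()+.03].max(0),3))
z=np.load("scene.npz");P=cloud(z["d"],cam("scene"));m=(P[...,2]>.012)&(P[...,2]<.2)&(z["d"]>0)&(P[...,0]>.3)&(P[...,0]<1)
for a,b in((-.6,-.2),(.15,.5)):
    q=P[m&(P[...,1]>a)&(P[...,1]<b)]; print(a,b,len(q),np.round(np.percentile(q,2,axis=0),3),np.round(np.percentile(q,98,axis=0),3))
E
```

```text
side lo 116 [0.244 0.244 0.245 0.249] [ 0.492 -0.008  0.244] [0.506 0.016 0.274]
side hi 115 [0.243 0.243 0.247 0.251] [ 0.591 -0.01   0.243] [0.605 0.014 0.273]
scene lo 1 [0.256 0.256 0.256 0.256] [ 0.508 -0.008  0.256] [ 0.508 -0.008  0.256]
scene hi 89 [0.244 0.244 0.245 0.249] [ 0.596 -0.012  0.244] [0.608 0.01  0.274]
-0.6 -0.2 856 [ 0.593 -0.583  0.012] [ 0.855 -0.336  0.042]
0.15 0.5 1184 [0.662 0.327 0.016] [0.72  0.387 0.16 ]
```

The open fingertips stand 13 mm above the TCP, so I'll aim the TCP at about -7 mm. First I go over to the right side of the coast.

Request:
{"fn": "arm_command", "kwargs": {
  "turn": [
    [0, 0, 0],
    [0, 0, 0],
    [0, 0, 0],
    [0, 0, 0],
    [0, 0, 0],
    [0, 0, 0],
    [0, 0, 0.56],
    [0, 0, 0.56],
    [0, 1, 0],
    [0, 1, 0],
    [0, 0, 0]
  ],
  "xyz": [
    [-0.64, -0.22, 0],
    [-0.64, -0.22, 0],
    [-0.64, -0.22, 0],
    [-0.64, -0.22, 0],
    [-0.64, -0.22, 0],
    [-0.64, -0.22, 0],
    [0, 0, 0],
    [0, 0, 0],
    [0, 0, 0],
    [0, 0, 0],
    [0, 0, 0]
  ],
  "claw": [85, 85, 85, 85, 85, 85, 85, 85, 85, 85, 85]
}}

```text
time_s: 1.25
position: [0.4837, -0.1933, 0.2306]
tool_rot: [[0.098, 0.995, 0.016], [0.98, -0.1, 0.174], [0.175, -0.001, -0.985]]
ft_force: [0.3, 0.3, 0.2]
grip_width: 0.0848
gripper_force: 0.0
```

```bash
cat >> h.py <<'E'
S=np.array([761.7,-20.4]); A=np.radians(-5.6); EX=np.array([np.cos(A),np.sin(A)]); EY=np.array([-EX[1],EX[0]])
def st():
    s=env.observe(); p=np.array(s["position"])*1000; R=np.array(s["tool_rot"]); q=p[:2]-S
    tip=p-13*R[:,2]; f=tip+11*R[:,0]
    sf=lambda v: np.round([(v[:2]-S)@EX,(v[:2]-S)@EY,v[2]],1)
    print("t",round(s["time_s"],2),"tcp sea",sf(p),"tip",sf(tip),"front",sf(f),"F",np.round(s["ft_force"],1))
    print("yaw of tool x in sea",np.round(np.degrees(np.arctan2(R[1,0],R[0,0])-A),2),"tilt",np.round(np.degrees(np.arcsin(R[2,0])),2),"y tilt",np.round(np.degrees(np.arcsin(R[2,1])),2))
    return R,p
def need(dx,dy,dz):
    R,p=st(); w=np.r_[dx*EX+dy*EY,dz]; print("units",np.round(R.T@w/50,3))
E
python3 - <<'E'
from h import *
R,p=st()
t=np.r_[S-260*EX-198*EY,-7]; print("units",np.round(R.T@(t-p)/50,3))
E
```

```text
t 1.25 tcp sea [-259.8 -199.2  230.6] tip [-259.8 -201.5  243.4] front [-259.7 -190.6  245.4] F [0.3 0.3 0.2]
yaw of tool x in sea 89.86 tilt 10.07 y tilt -0.06
units [-0.808  0.     4.684]
```

Request:
{"fn": "arm_command", "kwargs": {
  "turn": [
    [0, 0, 0],
    [0, 0, 0],
    [0, 0, 0],
    [0, 0, 0],
    [0, 0, 0],
    [0, 0, 0],
    [0, 0, 0],
    [0, 0, 0],
    [0, 0, 0],
    [0, 0, 0]
  ],
  "xyz": [
    [-0.09, 0, 0.52],
    [-0.09, 0, 0.52],
    [-0.09, 0, 0.52],
    [-0.09, 0, 0.52],
    [-0.09, 0, 0.52],
    [-0.09, 0, 0.52],
    [-0.09, 0, 0.52],
    [-0.09, 0, 0.52],
    [-0.09, 0, 0.52],
    [0, 0, 0]
  ],
  "claw": [85, 85, 85, 85, 85, 85, 85, 85, 85, 85]
}}

```text
time_s: 2.25
position: [0.4828, -0.1899, -0.0085]
tool_rot: [[0.096, 0.995, 0.012], [0.98, -0.096, 0.175], [0.175, -0.005, -0.985]]
ft_force: [-0.0, -0.1, 0.4]
grip_width: 0.0851
gripper_force: 0.0
```

```bash
python3 - <<'E'
from h import *
st(); im,d=imaging.get_image("side"); cv2.imwrite("pics/s2.png",cv2.resize(im[130:300,150:400],None,fx=2.5,fy=2.5))
E
```

```text
t 2.25 tcp sea [-261.1 -195.9   -8.5] tip [-261.  -198.2    4.3] front [-261.  -187.4    6.2] F [-0.  -0.1  0.4]
yaw of tool x in sea 90.02 tilt 10.08 y tilt -0.28
```

View pics/s2.png

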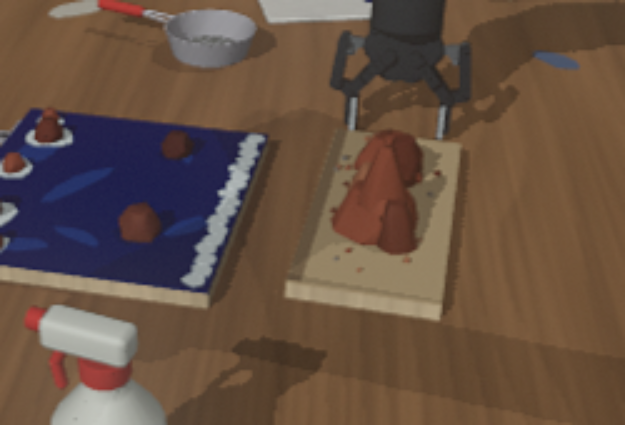

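The fingers stand just behind the coast's right edge, with the tips at about (352,120) and (443,130). Next I push it about 47 mm left.

Request:
{"fn": "arm_command", "kwargs": {
  "turn": [
    [0, 0, 0],
    [0, 0, 0],
    [0, 0, 0],
    [0, 0, 0],
    [0, 0, 0],
    [0, 0, 0],
    [0, 0, 0],
    [0, 0, 0],
    [0, 0, 0],
    [0, 0, 0],
    [0, 0, 0],
    [0, 0, 0]
  ],
  "xyz": [
    [0.085, 0, 0.0128],
    [0.085, 0, 0.0128],
    [0.085, 0, 0.0128],
    [0.085, 0, 0.0128],
    [0.085, 0, 0.0128],
    [0.085, 0, 0.0128],
    [0.085, 0, 0.0128],
    [0.085, 0, 0.0128],
    [0.085, 0, 0.0128],
    [0.085, 0, 0.0128],
    [0.085, 0, 0.0128],
    [0, 0, 0]
  ],
  "claw": [85, 85, 85, 85, 85, 85, 85, 85, 85, 85, 85, 85]
}}

```text
time_s: 3.5
position: [0.4884, -0.1433, -0.005]
tool_rot: [[0.096, 0.995, 0.016], [0.98, -0.097, 0.174], [0.175, -0.001, -0.985]]
ft_force: [-0.1, -0.7, 0.1]
grip_width: 0.0854
gripper_force: 0.0
```

```bash
python3 - <<'E'
from h import *
st(); need(0,-20,0)
for n in("scene","side"):
  c=cam(n); im,d=imaging.get_image(n)
  for o in boards(n,im,d,c): print(n,o[0],o[1])
E
```

```text
t 3.5 tcp sea [-260.  -148.9   -5. ] tip [-260.  -151.2    7.8] front [-260.  -140.4    9.7] F [-0.1 -0.7  0.1]
yaw of tool x in sea 90.03 tilt 10.06 y tilt -0.05
t 3.5 tcp sea [-260.  -148.9   -5. ] tip [-260.  -151.2    7.8] front [-260.  -140.4    9.7] F [-0.1 -0.7  0.1]
yaw of tool x in sea 90.03 tilt 10.06 y tilt -0.05
units [-0.394 -0.    -0.07 ]
scene 2260 ((496.663818359375, -7.778076171875), (301.8757019042969, 137.4151611328125), 84.17034912109375)
scene 9136 ((760.64453125, -21.084426879882812), (280.6997985839844, 265.9167175292969), 84.39076232910156)
side 6451 ((758.766357421875, -19.002685546875), (288.2891540527344, 262.55999755859375), 84.25038146972656)
side 2797 ((496.1310119628906, 2.330047607421875), (293.8389892578125, 130.20541381835938), 84.38829803466797)
```

The board followed cleanly, and its angle now matches the sea's. Next I retreat, lift, and turn the tool 90° for the forward push.

Request:
{"fn": "arm_command", "kwargs": {
  "turn": [
    [0, 0, 0],
    [0, 0, 0],
    [0, 0, 0],
    [0, 0, 0],
    [0, 0, 0],
    [0, 0, 0],
    [0, 0, 0],
    [0, -1, 0],
    [0, -1, 0],
    [0, 0, 1],
    [0, 0, 1],
    [0, 0, 1]
  ],
  "xyz": [
    [-0.2, 0, -0.035],
    [-0.2, 0, -0.035],
    [0.11, 0, -0.61],
    [0.11, 0, -0.61],
    [0.11, 0, -0.61],
    [0.11, 0, -0.61],
    [0.11, 0, -0.61],
    [0, 0, 0],
    [0, 0, 0],
    [0, 0, 0],
    [0, 0, 0],
    [0, 0, 0]
  ],
  "claw": [85, 85, 85, 85, 85, 85, 85, 85, 85, 85, 85, 85]
}}

```text
time_s: 4.8
position: [0.4866, -0.1646, 0.1501]
tool_rot: [[0.356, 0.935, -0.0], [0.935, -0.356, -0.0], [-0.0, -0.0, -1.0]]
ft_force: [-1.2, -0.3, 0.2]
grip_width: 0.0849
gripper_force: 0.0
```

Request:
{"fn": "arm_command", "kwargs": {
  "turn": [
    [0, 0, 1],
    [0, 0, 1],
    [0, 0, 1],
    [0, 0, 1],
    [0, 0, 1],
    [0, 0, 1],
    [0, 0, 1],
    [0, 0, 1],
    [0, 0, 1],
    [0, 0, 1],
    [0, 0, 1],
    [0, 0, 1]
  ],
  "xyz": [
    [0, 0, 0],
    [0, 0, 0],
    [0, 0, 0],
    [0, 0, 0],
    [0, 0, 0],
    [0, 0, 0],
    [0, 0, 0],
    [0, 0, 0],
    [0, 0, 0],
    [0, 0, 0],
    [0, 0, 0],
    [0, 0, 0]
  ],
  "claw": [85, 85, 85, 85, 85, 85, 85, 85, 85, 85, 85, 85]
}}

```text
time_s: 6.0
position: [0.4865, -0.1648, 0.15]
tool_rot: [[0.987, 0.159, -0.0], [0.159, -0.987, 0.0], [-0.0, -0.0, -1.0]]
ft_force: [-0.8, -0.6, 0.8]
grip_width: 0.085
gripper_force: 0.0
```

Request:
{"fn": "arm_command", "kwargs": {
  "turn": [
    [0, 0, 1],
    [0, 0, 1],
    [0, 0, 1],
    [0, 0, 0],
    [0, 0, 0],
    [0, 0, 0],
    [0, 0, 0],
    [0, 0, 0],
    [0, 0, 0],
    [0, 1, 0],
    [0, 1, 0],
    [0, 0, 0]
  ],
  "xyz": [
    [0, 0, 0],
    [0, 0, 0],
    [0, 0, 0],
    [-0.31, -0.56, 0],
    [-0.31, -0.56, 0],
    [-0.31, -0.56, 0],
    [-0.31, -0.56, 0],
    [-0.31, -0.56, 0],
    [-0.31, -0.56, 0],
    [0, 0, 0],
    [0, 0, 0],
    [0, 0, 0]
  ],
  "claw": [85, 85, 85, 85, 85, 85, 85, 85, 85, 85, 85, 85]
}}

```text
time_s: 7.2
position: [0.4092, 0.0124, 0.1499]
tool_rot: [[0.98, -0.098, 0.172], [-0.097, -0.995, -0.017], [0.173, -0.0, -0.985]]
ft_force: [0.2, -0.1, -0.4]
grip_width: 0.0855
gripper_force: 0.0
```

```bash
python3 - <<'E'
from h import *
R,p=st()
t=np.r_[S-358*EX-0*EY,-6]; print("units",np.round(R.T@(t-p)/50,3))
c=cam("scene"); im,d=imaging.get_image("scene")
for o in boards("scene",im,d,c): print(o[:3])
E
```

```text
t 7.2 tcp sea [-354.    -1.8  149.9] tip [-356.3   -1.8  162.7] front [-345.5   -1.8  164.6] F [ 0.2 -0.1 -0.4]
yaw of tool x in sea -0.03 tilt 9.98 y tilt -0.0
units [-0.618 -0.035  3.058]
(np.int32(2219), ((499.05322265625, 2.8158111572265625), (280.781494140625, 137.6444854736328), 84.95641326904297), np.float64(0.017385474180453764))
(np.int32(9125), ((760.7725219726562, -20.883056640625), (280.2881164550781, 264.97967529296875), 84.39871978759766), np.float64(0.017665349735848705))
```

Request:
{"fn": "arm_command", "kwargs": {
  "turn": [
    [0, 0, 0],
    [0, 0, 0],
    [0, 0, 0],
    [0, 0, 0],
    [0, 0, 0],
    [0, 0, 0],
    [0, 0, 0],
    [0, 0, 0]
  ],
  "xyz": [
    [-0.09, -0.005, 0.435],
    [-0.09, -0.005, 0.435],
    [-0.09, -0.005, 0.435],
    [-0.09, -0.005, 0.435],
    [-0.09, -0.005, 0.435],
    [-0.09, -0.005, 0.435],
    [-0.08, -0.005, 0.435],
    [0, 0, 0]
  ],
  "claw": [85, 85, 85, 85, 85, 85, 85, 85]
}}

```text
time_s: 8.05
position: [0.4066, 0.0142, -0.0074]
tool_rot: [[0.981, -0.098, 0.167], [-0.097, -0.995, -0.016], [0.168, -0.001, -0.986]]
ft_force: [-0.4, -0.6, 0.3]
grip_width: 0.0849
gripper_force: 0.0
```

```bash
python3 - <<'E'
from h import *
R,p=st(); need(80,0,0)
E
```

```text
t 8.05 tcp sea [-3.568e+02 -2.000e-01 -7.400e+00] tip [-3.59e+02 -2.00e-01  5.40e+00] front [-3.482e+02 -3.000e-01  7.200e+00] F [-0.4 -0.6  0.3]
yaw of tool x in sea -0.05 tilt 9.67 y tilt -0.06
t 8.05 tcp sea [-3.568e+02 -2.000e-01 -7.400e+00] tip [-3.59e+02 -2.00e-01  5.40e+00] front [-3.482e+02 -3.000e-01  7.200e+00] F [-0.4 -0.6  0.3]
yaw of tool x in sea -0.05 tilt 9.67 y tilt -0.06
units [ 1.577e+00 -1.000e-03  2.690e-01]
```

Request:
{"fn": "arm_command", "kwargs": {
  "turn": [
    [0, 0, 0],
    [0, 0, 0],
    [0, 0, 0],
    [0, 0, 0],
    [0, 0, 0],
    [0, 0, 0],
    [0, 0, 0],
    [0, 0, 0],
    [0, 0, 0],
    [0, 0, 0]
  ],
  "xyz": [
    [0.079, 0, 0.013],
    [0.079, 0, 0.013],
    [0.079, 0, 0.013],
    [0.079, 0, 0.013],
    [0.079, 0, 0.013],
    [0.079, 0, 0.013],
    [0.079, 0, 0.013],
    [0.079, 0, 0.013],
    [0.079, 0, 0.013],
    [0.079, 0, 0.013]
  ],
  "claw": [85, 85, 85, 85, 85, 85, 85, 85, 85, 85]
}}

```text
time_s: 9.05
position: [0.4465, 0.0108, -0.005]
tool_rot: [[0.98, -0.097, 0.172], [-0.096, -0.995, -0.017], [0.173, -0.0, -0.985]]
ft_force: [-3.3, -0.0, 1.4]
grip_width: 0.0849
gripper_force: 1.7
```

Request:
{"fn": "arm_command", "kwargs": {
  "turn": [
    [0, 0, 0],
    [0, 0, 0],
    [0, 0, 0],
    [0, 0, 0],
    [0, 0, 0],
    [0, 0, 0],
    [0, 0, 0],
    [0, 0, 0],
    [0, 0, 0],
    [0, 0, 0]
  ],
  "xyz": [
    [0.079, 0, 0.013],
    [0.079, 0, 0.013],
    [0.079, 0, 0.013],
    [0.079, 0, 0.013],
    [0.079, 0, 0.013],
    [0.079, 0, 0.013],
    [0.079, 0, 0.013],
    [0.079, 0, 0.013],
    [0.079, 0, 0.013],
    [0, 0, 0]
  ],
  "claw": [85, 85, 85, 85, 85, 85, 85, 85, 85, 85]
}}

```text
time_s: 10.05
position: [0.4833, 0.0069, -0.0043]
tool_rot: [[0.98, -0.098, 0.174], [-0.096, -0.995, -0.017], [0.175, 0.0, -0.985]]
ft_force: [-0.3, 0.4, -0.0]
grip_width: 0.0847
gripper_force: 0.0
```

```bash
python3 - <<'E'
from h import *
st()
for n in("scene","side"):
  c=cam(n); im,d=imaging.get_image(n)
  cv2.imwrite(f"pics/{n}3.png",cv2.resize(im[120:300,130:400],None,fx=2.9,fy=2.9))
E
```

```text
t 10.05 tcp sea [-2.797e+02  1.000e-01 -4.300e+00] tip [-2.82e+02  1.00e-01  8.50e+00] front [-2.711e+02  1.000e-01  1.040e+01] F [-0.3  0.4 -0. ]
yaw of tool x in sea -0.0 tilt 10.09 y tilt 0.01
```

View pics/scene3.png

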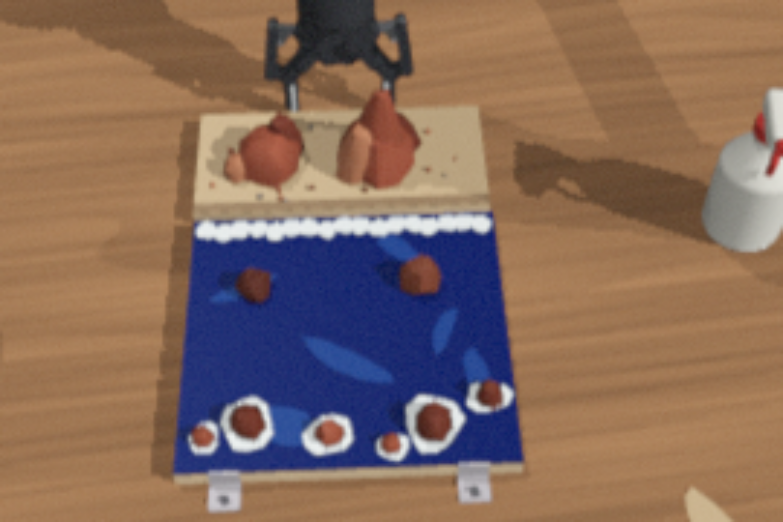

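The scene crop shows the boards nearly in line, with the seam gap near rows 205–215 and the left and right ends matching to a couple of pixels. About 11 mm is left to close, so I'll push gently.

Request:
{"fn": "arm_command", "kwargs": {
  "turn": [
    [0, 0, 0],
    [0, 0, 0],
    [0, 0, 0],
    [0, 0, 0],
    [0, 0, 0],
    [0, 0, 0],
    [0, 0, 0]
  ],
  "xyz": [
    [0.03, 0, 0.008],
    [0.03, 0, 0.008],
    [0.03, 0, 0.008],
    [0.03, 0, 0.008],
    [0.03, 0, 0.008],
    [0.03, 0, 0.008],
    [0.02, 0, 0.004]
  ],
  "claw": [85, 85, 85, 85, 85, 85, 85]
}}

```text
time_s: 10.85
position: [0.4927, 0.0062, -0.0053]
tool_rot: [[0.98, -0.098, 0.173], [-0.096, -0.995, -0.017], [0.173, -0.0, -0.985]]
ft_force: [-4.2, 0.6, 3.3]
grip_width: 0.0851
gripper_force: 2.5
```

Request:
{"fn": "arm_command", "kwargs": {
  "turn": [
    [0, 0, 0],
    [0, 0, 0],
    [0, 0, 0]
  ],
  "xyz": [
    [0.02, 0, 0.004],
    [0.02, 0, 0.004],
    [0, 0, 0]
  ],
  "claw": [85, 85, 85]
}}

```text
time_s: 11.15
position: [0.4931, 0.0063, -0.0057]
tool_rot: [[0.981, -0.097, 0.169], [-0.096, -0.995, -0.016], [0.17, -0.0, -0.985]]
ft_force: [-10.1, 0.7, 7.7]
grip_width: 0.085
gripper_force: 5.3
```

Request:
{"fn": "arm_command", "kwargs": {
  "turn": [
    [0, 0, 0],
    [0, 0, 0],
    [0, 0, 0]
  ],
  "xyz": [
    [0.02, 0, 0.004],
    [0.02, 0, 0.004],
    [0, 0, 0]
  ],
  "claw": [85, 85, 85]
}}

```text
time_s: 11.45
position: [0.4932, 0.0065, -0.0062]
tool_rot: [[0.981, -0.097, 0.165], [-0.096, -0.995, -0.015], [0.166, -0.001, -0.986]]
ft_force: [-17.3, -0.9, 10.3]
grip_width: 0.0852
gripper_force: 8.7
```

```bash
python3 - <<'E'
from h import *
st()
E
```

```text
t 11.45 tcp sea [-269.9    0.6   -6.2] tip [-272.     0.6    6.7] front [-261.2    0.6    8.5] F [-17.3  -0.9  10.3]
yaw of tool x in sea 0.0 tilt 9.53 y tilt -0.05
```

The force rises with no further motion, so the seam has closed. Now I back off, lift and check.

Request:
{"fn": "arm_command", "kwargs": {
  "turn": [
    [0, 0, 0],
    [0, 0, 0],
    [0, 0, 0],
    [0, 0, 0],
    [0, 0, 0],
    [0, 0, 0],
    [0, 0, 0],
    [0, 0, 0],
    [0, 0, 0],
    [0, -1, 0],
    [0, -1, 0],
    [0, 0, 0]
  ],
  "xyz": [
    [-0.1, 0, -0.02],
    [-0.2, 0, -0.035],
    [-0.3, 0, -0.05],
    [0.12, 0, -0.7],
    [0.12, 0, -0.7],
    [0.12, 0, -0.7],
    [0.12, 0, -0.7],
    [0.12, 0, -0.7],
    [0.12, 0, -0.7],
    [0, 0, 0],
    [0, 0, 0],
    [0, 0, 0]
  ],
  "claw": [85, 85, 85, 85, 85, 85, 85, 85, 85, 85, 85, 85]
}}

```text
time_s: 12.65
position: [0.4668, 0.0085, 0.2076]
tool_rot: [[0.995, -0.098, 0.001], [-0.098, -0.995, -0.0], [0.001, 0.0, -1.0]]
ft_force: [1.5, 0.5, -0.7]
grip_width: 0.0851
gripper_force: 0.0
```

```bash
python3 - <<'E'
from h import *
st()
c=cam("wrist");im,d=imaging.get_image("wrist");cv2.imwrite("pics/w4.png",im); np.savez("w4.npz",im=im,d=d)
for n in("scene","side","wrist"):
  c=cam(n); im,d=imaging.get_image(n)
  for o in boards(n,im,d,c): print(n,o)
E
```

```text
t 12.65 tcp sea [-2.963e+02 -1.000e-01  2.076e+02] tip [-2.964e+02 -1.000e-01  2.206e+02] front [-2.854e+02 -1.000e-01  2.206e+02] F [ 1.5  0.5 -0.7]
yaw of tool x in sea 0.0 tilt 0.07 y tilt 0.01
scene (np.int32(11543), ((694.4945068359375, -15.139007568359375), (281.503662109375, 396.9354248046875), 84.63113403320312), np.float64(0.017659326624414568), [[483.70001220703125, -136.6999969482422], [878.9000244140625, -173.8000030517578], [905.2999877929688, 106.4000015258789], [510.1000061035156, 143.60000610351562]])
side (np.int32(9065), ((694.2237548828125, -12.864471435546875), (287.5015563964844, 391.73193359375), 84.35319519042969), np.float64(0.01729663803439092), [[485.20001220703125, -136.60000610351562], [875.0, -175.1999969482422], [903.2999877929688, 110.9000015258789], [513.5, 149.5]])
wrist (np.int32(26534), ((564.258544921875, -2.8908233642578125), (281.3748474121094, 126.96505737304688), 84.48722076416016), np.float64(0.0187537215509119), [[487.6000061035156, -136.8000030517578], [613.9000244140625, -149.0], [641.0, 131.0], [514.5999755859375, 143.1999969482422]])
```

View pics/w4.png

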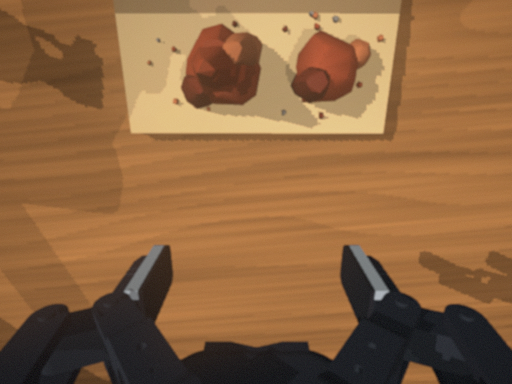

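The wrist view shows the coast's rear edge at row 133, square to the tool; the seam is out of frame. Moving forward will put the seam in view from above.

Request:
{"fn": "arm_command", "kwargs": {
  "turn": [
    [0, 0, 0],
    [0, 0, 0],
    [0, 0, 0],
    [0, 0, 0]
  ],
  "xyz": [
    [0.65, 0, 0],
    [0.65, 0, 0],
    [0.65, 0, 0],
    [0, 0, 0]
  ],
  "claw": [85, 85, 85, 85]
}}

```text
time_s: 13.25
position: [0.5646, -0.0012, 0.2068]
tool_rot: [[0.995, -0.098, 0.002], [-0.098, -0.995, -0.0], [0.002, -0.0, -1.0]]
ft_force: [-0.8, -0.2, -0.4]
grip_width: 0.0852
gripper_force: 0.0
```

```bash
python3 - <<'E'
from h import *
st()
c=cam("wrist");im,d=imaging.get_image("wrist"); np.savez("w5.npz",im=im,d=d)
for o in boards("wrist",im,d,c): print(o)
P=cloud(d,c); rel=P[...,:2]*1000-S; X=rel@EX; Y=rel@EY; z=P[...,2]*1000
m=(d>0)&(X>-140)&(X<-120)
for y in range(-145,150,10):
    k=m&(abs(Y-y)<5); print(y,k.sum(),np.round(z[k].min(),1) if k.any() else "", end=" | ")
r=cv2.resize(im,None,fx=1.5,fy=1.5,interpolation=cv2.INTER_CUBIC); cv2.imwrite("pics/w5.png",r)
E
```

```text
t 13.25 tcp sea [-1.980e+02 -1.000e-01  2.068e+02] tip [-1.980e+02 -1.000e-01  2.198e+02] front [-1.870e+02 -1.000e-01  2.198e+02] F [-0.8 -0.2 -0.4]
yaw of tool x in sea -0.01 tilt 0.09 y tilt -0.0
(np.int32(46568), ((614.1611328125, -6.8483428955078125), (282.5395812988281, 227.4315948486328), 84.58433532714844), np.float64(0.018756312020871174), [[487.6000061035156, -136.8000030517578], [714.0, -158.1999969482422], [740.7000122070312, 123.0999984741211], [514.2999877929688, 144.5]])
-145 42 -0.8 | -135 184 16.6 | -125 189 17.1 | -115 186 16.8 | -105 186 17.0 | -95 187 17.0 | -85 185 16.4 | -75 187 16.8 | -65 187 16.3 | -55 188 16.6 | -45 185 15.6 | -35 185 17.3 | -25 181 17.0 | -15 196 16.9 | -5 180 17.0 | 5 177 17.0 | 15 199 16.7 | 25 180 17.1 | 35 186 17.1 | 45 189 16.9 | 55 186 17.0 | 65 188 17.0 | 75 187 17.2 | 85 185 16.9 | 95 185 17.0 | 105 188 16.4 | 115 185 16.8 | 125 186 17.1 | 135 170 17.0 | 145 47 -1.2 |
```

View pics/w5.png

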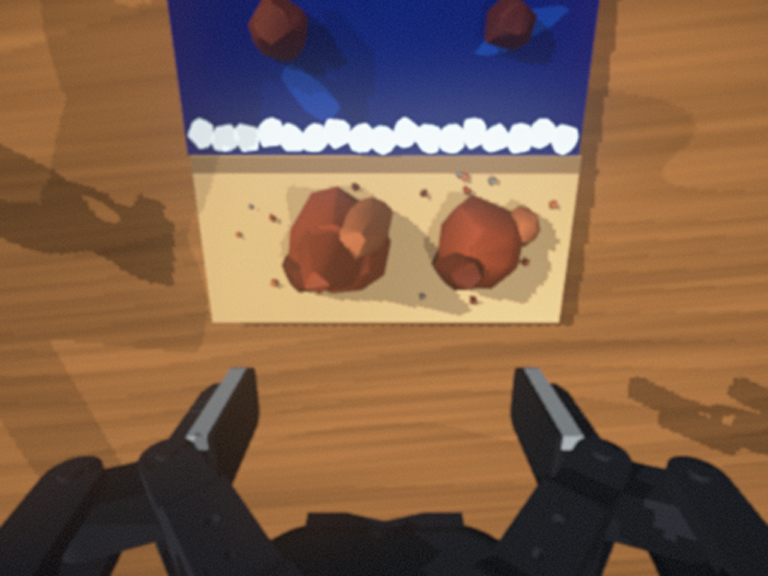

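The seam, at row ~155 in this crop, runs tight from end to end: depth finds no gap anywhere. The side edges meet within 1–2 mm at (191,155) and (580,155), and the gripper is clear, so I'll hand the job in.

```bash
python3 -c "
from h import *
print(env.close_job())"
```

```text
the job is handed in; nothing more can be done
None
```

The job is handed in; no verdict came back. The coast board was pushed tight against the sea board: the depth image showed no gap along the seam, the side edges were in line to about 2 mm, and the arm was clear at the end.

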